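# Set the barbecue timer on its sloping stand and start it

### The arm

A 6-joint arm with a two-finger parallel gripper is mounted at the origin on the work surface. World frame = base frame: x ahead of the robot, y to its left, z up, the work surface at z = 0. Lengths are in m, angles in rad, forces in N, time in s.
With the tool pointing down it reaches from about 0.275 to 0.775 m from the base axis. Payload 14.6 kg.
Tool frame: the origin (TCP) lies on the centre line of the jaws, within the pads' length; the fingertips stand 14 mm ahead of it and the grasp point (between the pads) lies 5 mm behind it; z points along the fingers, y is the line along which they close (so a half turn about z gives the same grasp; the last joint's range is limited). The gripper opens to 85 mm and grips with 20 to 120 N. Pads are 22 mm wide; open, the fingers measure 114 mm over their backs; the gripper's body (76 mm by 85 mm) begins 54 mm behind the grasp point. The pads swing forward as they close: fully open they stand 13 mm farther back than shut.
Start: joints at [1.13, 0.263, -0.048, 1.259, 0, 1.415], TCP at [0.148, 0.504, 0.245] pointing down, gripper open.
Joint ranges: [-2.65, 2.65], [-0.89, 1.7], [-1.18, 1.37], [-2.13, 2.11], [-1.35, 1.29], [-3.14, 3.14]. Speed limits (rad/s): [1.89, 1.89, 2.57, 2.79, 3.14, 3.14].

### API

Orientations are given as [roll, pitch, yaw] about the fixed x, y, z axes, in that order (R = Rz(yaw) Ry(pitch) Rx(roll)).
In Python, from bench import * gives the robot as it stands.
- The arm moves only by the shell command python3 -m inch 'ROWS' [OPENING] [FORCE]. ROWS is rows parted by semicolons, their numbers by spaces, 1 to 8 of them, each of 6 numbers: dx, dy, dz in m, then a rotation vector rx, ry, rz in rad; each row is the pose to reach, as a shift and turn from the pose commanded when the command began, along the tool's axes at that moment; what a row does not reach only later rows make up. A row lasts 1/8 s, in which the tool goes at most 0.0625 m and 0.188 rad, less where a joint would pass 70% of its speed; a pose out of reach is approached as far as the arm can. OPENING is the finger opening in m, set as the command begins (- or left out keeps the last). The fingers move at their own pace and stop on an object; FORCE is the grip in N (left out, the last holds). Time passes only in rows, so rows that do not move let the fingers close. It prints the time, the measured TCP pose, the force, the opening and the grip force at its end.
- get_obs(): the state, without advancing time (a new reading comes with each control period).
- grab_frame(name): name is "scene" or "top" or "wrist"; returns a dict with "pixels" (400x640x3 uint8, red, green, blue), "intrinsics" (3x3 intrinsics, pixels), "distortion" ([k1, k2, p1, p2, k3] as OpenCV has them; the pictures are not rectified), "rvec" (rotation vector, rad) and "tvec" (3), from world to camera coordinates, as OpenCV has them. Camera axes: x right, y down, z forward; pixel columns grow to the right and rows downward; lengths in m; the calibration is good to about 2 mm. A picture is of the moment at which its call begins. There is no depth.
- close_job(): hands the job in; it is judged then, once.
The state is a dict: "time_s": time; "q": joint angles; "dq": joint speeds; "joint_torque": joint torques, N m; "position": TCP position; "tool_rot": TCP orientation; "contact_force": force on the tool from outside, world axes, zero at the start; "torque": the same for the moment, N m; "gripper_width": finger opening in m; "grasp_force": force on a finger pad.
Only numpy, scipy, OpenCV 4.12 (cv2) and the standard library are available. Lean on these libraries where they do the work, as an engineer would, in place of code of your own. Each camera call takes 0.05 s, during which the arm holds its last target. There are 200 camera calls.

### The job

Lay the blue timer gently on the sloping panel of the wooden stand, display uppermost, and ease it right down so that its whole lower edge rests snugly against the lip clamped across it, with no part of it overhanging the panel's ends. Then, with it resting there on its own, press its keys gently and fully, one at a time, letting each come back up: red to clear, white to add minutes, green to start. Leave the stand's slope and lip as they are set, and leave the other things where they are.

Things in the scene. Friction and masses are not known exactly. Their poses are not given: they have to be found in the camera images.
- timer: Blue plastic timer, slab 62 mm (own x) by 144 (own y) by 24 thick (own z), about 0.2 kg, edges rounded 3 mm; starts lying face up on the bench, read from the side away from the robot. Origin: centre of its flat back. x points to the display edge (its top), y to its left end (red key), z out of the face. Blank LCD window on the x>0 half of the face, three round keys in a row on the x<0 half.
- timer_bl (a point): Left end of the timer's lower back edge: (-31, 72, 0) mm in the timer's frame. Axes as the timer's.
- timer_br (a point): Right end of the timer's lower back edge: (-31, -72, 0) mm in the timer's frame. Axes as the timer's.
- key_red_top (a point): Centre of the top of the red (clear) key, 23 mm across, standing 7 mm proud of the face: (-15.5, 46, 31) mm in the timer's frame when up. Axes as the timer's.
- key_white_top (a point): Centre of the top of the white (minutes) key, same size: (-15.5, 0, 31) mm in the timer's frame when up. Axes as the timer's.
- key_green_top (a point): Centre of the top of the green (start) key, same size: (-15.5, -46, 31) mm in the timer's frame when up. Axes as the timer's.
- key_red (a joint): How far the red key is pressed along the timer's -z: 0 up, 0.005 m fully down. Springs back; starts to move at 1.5 N, fully down at 6 N.
- key_white (a joint): How far the white key is pressed; same travel and spring.
- key_green (a joint): How far the green key is pressed; same travel and spring.
- stand: Foot of the wooden stand, 190 mm (own x, from -85 to 105 mm) by 190 mm (own y) by 14 mm, fixed; it faces away from the robot, lip on the far side. Origin at bench level. x points to the raised side, z up. The panel's hinge line runs along y at x -72, z 27 mm. The stand stays put when pushed.
- panel_bottom (a point): Middle of the lower edge of the panel's face (210 mm wide, 190 mm up the slope). Axes: x up the slope, y to the reader's left, z out of the face. The lip, a dark wooden bar the full width, 14 mm thick, 16 mm high, is clamped square across the face somewhere: its upper side lies 14 to 42 mm up the slope from here. No reading is given: feel or look for it. Its clamps slip at about 25 N.
- panel_top (a point): Middle of the panel face's upper edge, 190 mm up the slope from panel_bottom. Axes of the panel. A thing laid on the face mostly stays where it is laid; when the slope is steep and the friction low it slides down by itself.
- panel (a joint): Slope of the panel above level, about the hinge along its lower edge, in rad (0.42 to 0.56 at the start); a stiff friction hinge that holds under ordinary pushes (gives way at about 8 N m).
- grinder: Stainless pepper grinder standing upright, 54 mm across, 174 mm tall. Origin: centre of its foot. To be left alone.
- ramekin: White ceramic ramekin, 90 mm across, 48 mm tall. Origin: centre of its foot. To be left alone.
- brush: Grey silicone basting brush lying down, 216 mm long along its own x (handle end -108 mm, head end +108 mm), up to 40 mm wide, 16 mm tall. To be left alone.
- oil: Green glass oil bottle standing upright, 66 mm across, 200 mm tall. Origin: centre of its foot. To be left alone.
- salt: Glass salt jar with steel cap, 68 mm across, 90 mm tall. Origin: centre of its foot. To be left alone.
Things that resemble listed ones, but are neither listed nor needed, are in the scene too. Several things look just like the timer: the one meant starts farthest to the robot's right.

How it is judged:
On the way, in this order (a step that is already met when the one before it is completed fails the run):
1. the timer lies on the panel, released, its lower edge against the lip, all keys up (x of lip_c0 in the frame of timer between -0.041 and -0.035 m and angle between the x axis of timer and the x axis of panel_bottom, either way round below 0.03 rad and z of timer_bl in the frame of panel_bottom between -0.003 and 0.003 m and z of timer_br in the frame of panel_bottom between -0.003 and 0.003 m and y of timer_bl in the frame of panel_bottom below 0.106 m and y of timer_br in the frame of panel_bottom above -0.106 m and value of joint each of key_red, key_white, key_green below 0.001 m and contact force between timer and the fingers below 0.1 N and linear speed of timer below 0.02 m/s), for 0.2 s.
2. red key fully pressed, the other two up, the timer still seated (x of lip_c0 in the frame of timer between -0.041 and -0.035 m and angle between the x axis of timer and the x axis of panel_bottom, either way round below 0.03 rad and z of timer_bl in the frame of panel_bottom between -0.003 and 0.003 m and z of timer_br in the frame of panel_bottom between -0.003 and 0.003 m and y of timer_bl in the frame of panel_bottom below 0.106 m and y of timer_br in the frame of panel_bottom above -0.106 m and value of joint key_red above 0.0035 m and value of joint each of key_white, key_green below 0.001 m), for 0.02 s.
3. then the white key fully pressed, the other two up, the timer still seated (x of lip_c0 in the frame of timer between -0.041 and -0.035 m and angle between the x axis of timer and the x axis of panel_bottom, either way round below 0.03 rad and z of timer_bl in the frame of panel_bottom between -0.003 and 0.003 m and z of timer_br in the frame of panel_bottom between -0.003 and 0.003 m and y of timer_bl in the frame of panel_bottom below 0.106 m and y of timer_br in the frame of panel_bottom above -0.106 m and value of joint key_white above 0.0035 m and value of joint each of key_red, key_green below 0.001 m), for 0.02 s.
4. then the green key fully pressed, the other two up, the timer still seated (x of lip_c0 in the frame of timer between -0.041 and -0.035 m and angle between the x axis of timer and the x axis of panel_bottom, either way round below 0.03 rad and z of timer_bl in the frame of panel_bottom between -0.003 and 0.003 m and z of timer_br in the frame of panel_bottom between -0.003 and 0.003 m and y of timer_bl in the frame of panel_bottom below 0.106 m and y of timer_br in the frame of panel_bottom above -0.106 m and value of joint key_green above 0.0035 m and value of joint each of key_red, key_white below 0.001 m), for 0.02 s.
At the end, for the whole second after the job is handed in: The timer rests flat on the panel (3 mm), display uppermost, its lower edge within 3 mm of the lip and parallel (0.03 rad), no end overhanging by over 1 mm; keys up; timer at rest and released; the panel's upper edge within 12 mm and the lip within 4 mm of where they were (x of lip_c0 in the frame of timer between -0.041 and -0.035 m and angle between the x axis of timer and the x axis of panel_bottom, either way round below 0.03 rad and z of timer_bl in the frame of panel_bottom between -0.003 and 0.003 m and z of timer_br in the frame of panel_bottom between -0.003 and 0.003 m and y of timer_bl in the frame of panel_bottom below 0.106 m and y of timer_br in the frame of panel_bottom above -0.106 m and value of joint each of key_red, key_white, key_green below 0.001 m and linear speed of timer below 0.01 m/s and angular speed of timer below 0.1 rad/s and not (distance of panel_top from where it was at the start of the episode above 0.012 m or distance of lip_c0 from where it was at the start of the episode above 0.004 m)); the robot touches nothing.
It fails at once if a key is pressed with more than 25 N, or the timer is let fall (out of the fingers, faster than 0.7 m/s) (contact force between any of key_red, key_white, key_green and the fingers above 25 N or (contact force between timer and the fingers below 0.05 N and linear speed of timer above 0.7 m/s)).
It fails at once if two keys are down at once (value of joint each of key_red, key_white above 0.002 m or value of joint each of key_white, key_green above 0.002 m or value of joint each of key_red, key_green above 0.002 m).
It fails at once if a key is pressed before the timer is on the stand (distance between timer and panel_bottom above 0.17 m and value of joint any of key_red, key_white, key_green above 0.002 m).
It fails at once if the stand is pushed out of its setting (upper edge of the panel moved 12 mm, or the lip moved 4 mm) (distance of panel_top from where it was at the start of the episode above 0.012 m or distance of lip_c0 from where it was at the start of the episode above 0.004 m).
It fails at once if the grinder, ramekin, brush, oil bottle or salt jar is shifted more than 20 mm or tipped (distance of any of grinder, ramekin, brush, oil, salt from where it was at the start of the episode above 0.02 m or angle between any of grinder, ramekin, brush, oil, salt's own z axis and vertical above 0.4 rad).
It also fails if it takes over 53 s, if anything falls off the work surface, if the arm or the gripper's body presses on something with over 40 N, if the wrist force passes 120 N, or if a joint passes its speed limit or range.

## Working session

There is one attempt and no reset: what is moved stays moved. The work goes in short steps, Python scripts to look and compute and a shell command to move; the robot and the scene stay as the last step left them, time stands still between calls to the robot, and variables do not carry over. Pictures are saved under pics/ and viewed, at most 10 in all, crops included, and the job is handed in when it is done.

```bash
ls; mkdir -p pics; cat > h.py <<'E'
import numpy as np, cv2
from bench import *
def save(n,f): 
    cv2.imwrite(f'pics/{f}.png',n['pixels'][:,:,::-1])
    np.savez(f'pics/{f}.npz',**n)
def load(f): return dict(np.load(f'pics/{f}.npz'))
def ray(c,uv):
    p=cv2.undistortPoints(np.array(uv,float).reshape(-1,1,2),c['intrinsics'],c['distortion'])[:,0]
    R=cv2.Rodrigues(c['rvec'])[0]; o=-R.T@np.ravel(c['tvec'])
    return o,(R.T@np.c_[p,np.ones(len(p))].T).T
def onz(c,uv,z):
    o,d=ray(c,uv); return o+d*((z-o[2])/d[:,2])[:,None]
def tri(c1,a,c2,b):
    o1,d1=ray(c1,a);o2,d2=ray(c2,b);out=[]
    for x,y in zip(d1,d2):
        s=np.linalg.lstsq(np.c_[x,-y],o2-o1,rcond=None)[0]
        p,q=o1+s[0]*x,o2+s[1]*y; out.append(np.r_[(p+q)/2,np.linalg.norm(p-q)])
    return np.array(out)
def proj(c,P): return cv2.projectPoints(np.array(P,float).reshape(-1,1,3),c['rvec'],c['tvec'],c['intrinsics'],c['distortion'])[0][:,0]
E
python3 - <<'E'
from h import *
for n in("scene","top"):
    f=grab_frame(n); save(f,n+'0'); print(n,ray(f,[[320,200]]))
print(get_obs())
E
```

```text
pics
scene (array([ 1.07829779, -0.4739896 ,  0.7308343 ]), array([[-0.56739837,  0.48344803, -0.66673944]]))
top (array([ 3.53136705e-01, -9.15064550e-04,  1.43400910e+00]), array([[ 0.11079151, -0.01773556, -0.99396454]]))
{'time_s': 0.1, 'q': array([ 1.12971005e+00,  2.63467611e-01, -4.88411721e-02,  1.25940139e+00,
        3.60098054e-06,  1.41551711e+00]), 'dq': array([-0.00044523,  0.00055068,  0.00175863, -0.0005381 ,  0.00073297,
        0.00045252]), 'joint_torque': array([ 1.20857418e-03, -6.38576746e+01,  3.85064077e+01,  1.00086979e-02,
       -2.84100597e-04, -1.74284975e-05]), 'position': array([0.14791257, 0.5035032 , 0.24488891]), 'tool_rot': array([-3.14069036e+00, -1.44889103e-04,  2.85578552e+00]), 'contact_force': array([-0.46247182,  0.6602876 , -0.22645545]), 'torque': array([-0.0087278 , -0.05390436, -0.01756699]), 'grasp_force': 0.0, 'gripper_width': 0.0854069719682641}
```

View pics/scene0.png

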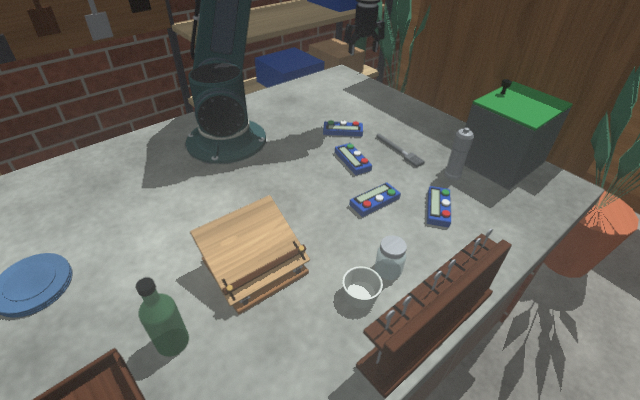

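View pics/top0.png

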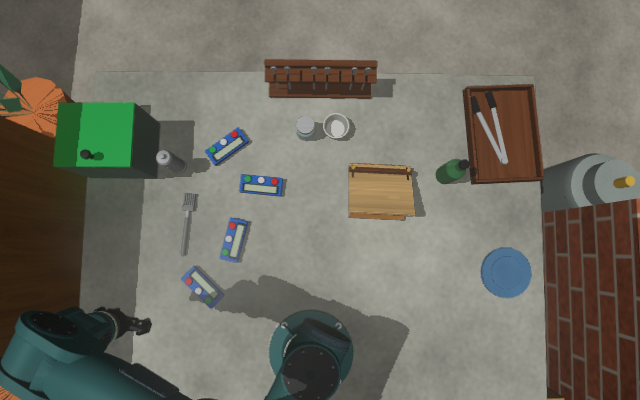

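The top view shows +x up and +y left. The four look-alike timers are at top pixels (227,147), (262,185), (235,240) and (202,287). (262,185) has the smallest y, so it is farthest to the robot's right. In the scene view it is at (375,197). The stand is at top (381,192).

```bash
python3 - <<'E'
from h import *
t=load('top0'); s=load('scene0')
def comps(f,lo,hi,amin,ch='hsv'):
    h=cv2.cvtColor(f['pixels'],cv2.COLOR_RGB2HSV); m=cv2.inRange(h,lo,hi)
    n,l,st,c=cv2.connectedComponentsWithStats(m)
    return [(l==i,st[i],c[i]) for i in range(1,n) if st[i,4]>amin]
for f,nm in((t,'top'),(s,'scene')):
  for m,st,c in comps(f,(105,110,60),(128,255,255),60):
    mm=cv2.morphologyEx(m.astype(np.uint8),cv2.MORPH_CLOSE,np.ones((7,7)))
    cn=max(cv2.findContours(mm,0,2)[0],key=cv2.contourArea)
    hull=cv2.convexHull(cn)[:,0].astype(float)
    P=onz(f,hull,.022)[:,:2]; r=cv2.minAreaRect((P*1000).astype(np.float32))
    print(nm,c.round(),st[4],np.round(r[0],1),np.round(r[1],1),round(r[2],1))
# keys near target, top & scene
for f,nm,roi in((t,'top',(238,284,170,200)),(s,'scene',(345,405,178,218))):
  x0,x1,y0,y1=roi
  for k,lo,hi in(('red',(0,130,90),(8,255,255)),('red2',(172,130,90),(180,255,255)),('green',(50,120,50),(85,255,255)),('white',(0,0,170),(180,60,255))):
    for m,st,c in comps({'pixels':f['pixels'][y0:y1,x0:x1].copy()},lo,hi,8):
      c=c+[x0,y0]; print(nm,k,c.round(1),st[4],onz(f,[c],.031)[0].round(4))
big=cv2.resize(t['pixels'][165:205,235:290],None,fx=7,fy=7,interpolation=cv2.INTER_CUBIC)
b2=cv2.resize(t['pixels'][155:225,340:420],None,fx=5,fy=5,interpolation=cv2.INTER_CUBIC)
b3=cv2.resize(s['pixels'][190:315,185:315],None,fx=3,fy=3,interpolation=cv2.INTER_CUBIC)
W=800;im=np.zeros((600,800,3),np.uint8)
im[:280,:385]=big;im[:200,390:790]=b2[:200]; im[280:400,0:385]=0
im[220:220+375,400:790]=b3
cv2.imwrite('pics/crop1.png',im[:,:,::-1])
E
```

```text
top [226. 148.] 291 [694.3 299.4] [ 64.3 143.3] 37.5
top [229. 138.] 62 [723.1 291.2] [28.6 32.5] 38.5
top [263. 185.] 261 [561.  177.1] [143.3  61.4] 84.9
top [254. 179.] 68 [580.1 199. ] [27.7 37.8] 0.6
top [238. 221.] 65 [431.3 250.7] [60.3 21.3] 76.8
scene [337.   4.] 365 [-1056.3  1431.8] [355.8 292.7] 54.9
scene [282.  65.] 1415 [-394.5  515.9] [312.3 379.4] 0.6
scene [355. 162.] 105 [374.2 260.9] [ 60.5 140.8] 79.0
scene [389. 194.] 96 [566.  213.1] [66.3 58.8] 85.4
scene [436. 208.] 183 [694.2 296.6] [ 59.5 147.6] 38.2
scene [366. 204.] 146 [559.2 138.5] [68.7 60.3] 84.9
scene [  5. 276.] 61 [ 223.8 -701.8] [25.  35.1] 83.4
scene [ 11. 302.] 253 [ 304.9 -708.7] [121.4  49.7] 25.3
top red [274.5 180.9] 27 [0.573  0.1292 0.031 ]
top green [247.4 178.5] 33 [0.5802 0.2218 0.031 ]
top white [260.6 179.6] 29 [0.5769 0.1768 0.031 ]
top white [260.  188.1] 160 [0.5477 0.1778 0.031 ]
scene red [366.3 203.1] 27 [0.5728 0.1263 0.031 ]
scene white [379.3 182.6] 342 [0.532  0.2212 0.031 ]
scene white [373.  193.5] 179 [0.5556 0.1706 0.031 ]
scene white [352.7 194.7] 101 [0.5233 0.1211 0.031 ]
scene white [386.8 213.2] 264 [0.6362 0.1414 0.031 ]
```

View pics/crop1.png

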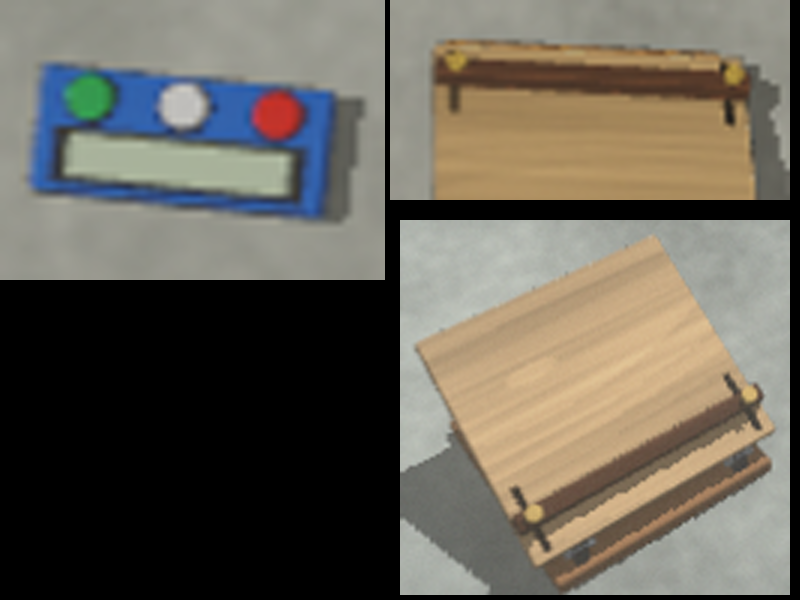

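The crop confirms the target: green, white and red keys left to right on the far side, LCD on the near side. Its pose is (0.561, 0.177) with x-axis yaw about 3.064. Next I'll estimate the stand coarsely and work out where the wrist camera sits.

```bash
cat >> h.py <<'E'
from scipy.spatial.transform import Rotation as Ro
def go(P,R):
    o=get_obs(); Rt=Ro.from_euler('xyz',o['tool_rot'])
    d=Rt.inv().apply(np.array(P)-o['position']); w=(Rt.inv()*R).as_rotvec()
    print('now',o['position'].round(4),o['tool_rot'].round(3),'rows:',d.round(4),w.round(4),'dist',np.linalg.norm(d).round(3),'ang',np.linalg.norm(w).round(3))
def Rzy(z,y):  # tool z, tool y approx
    z=np.array(z,float)/np.linalg.norm(z); x=np.cross(y,z); x/=np.linalg.norm(x); return Ro.from_matrix(np.c_[x,np.cross(z,x),z])
E
python3 - <<'E'
from h import *
t=load('top0'); s=load('scene0')
# coarse corners: scene px -> with rough heights
print(onz(s,[[310,260],[231,305]],.034).round(3), 'top-edge',onz(s,[[190,232],[270,195.3]],.12).round(3))
print('top cam',onz(t,[[348.6,163.8],[413,166]],.034).round(3),onz(t,[[348,218],[412,218]],.12).round(3))
print('oil base/neck',onz(s,[[172,345]],.0).round(3),onz(t,[[463,165]],.2).round(3))
print('salt',onz(t,[[305,124]],.09).round(3),'ram',onz(t,[[337,126]],.048).round(3),'grinder',onz(t,[[163,156]],.174).round(3))
w=grab_frame('wrist'); save(w,'w0'); o,d=ray(w,[[320,200],[640,200],[320,400]])
ob=get_obs(); Rt=Ro.from_euler('xyz',ob['tool_rot']).inv()
print('cam in tool',Rt.apply(o-ob['position']).round(3),Rt.apply(d).round(2))
print(w['intrinsics'])
E
```

```text
[[ 0.635 -0.122  0.034]
 [ 0.626 -0.329  0.034]] top-edge [[ 0.462 -0.326  0.12 ]
 [ 0.468 -0.117  0.12 ]]
top cam [[ 0.634 -0.122  0.034]
 [ 0.63  -0.342  0.034]] [[ 0.444 -0.113  0.12 ]
 [ 0.446 -0.315  0.12 ]]
oil base/neck [[ 0.612 -0.463  0.   ]] [[ 0.602 -0.453  0.2  ]]
salt [[0.755 0.027 0.09 ]] ram [[ 0.762 -0.081  0.048]] grinder [[0.625 0.463 0.174]]
cam in tool [ 0.071  0.    -0.128] [[-0.29  0.    0.96]
 [-0.29  0.93  0.96]
 [-0.84  0.    0.8 ]]
[[357.25766212   0.         318.32417001]
 [  0.         357.25766212 195.26710457]
 [  0.           0.           1.        ]]
```

```bash
python3 - <<'E'
from h import *
go([.54,-.19,.30],Rzy([0,0,-1],[1,0,0]))
E
```

```text
now [0.148  0.5035 0.2449] [-3.141 -0.     2.856] rows: [-0.5717 -0.5549 -0.0547] [-8.000e-04  4.000e-04  1.285e+00] dist 0.799 ang 1.285
```

```bash
python3 -m inch '-.044 -.043 -.004 0 0 .16; -.088 -.086 -.008 0 0 .32; -.132 -.128 -.012 0 0 .48; -.176 -.171 -.016 0 0 .64; -.22 -.214 -.021 0 0 .8; -.264 -.256 -.025 0 0 .96; -.308 -.3 -.03 0 0 1.12; -.352 -.342 -.034 0 0 1.285'; python3 - <<'E'
from h import *
go([.54,-.19,.30],Rzy([0,0,-1],[1,0,0]))
E
```

```text
time_s: 1.15
position: [0.3898, 0.0743, 0.2796]
tool_rot: [3.141, -0.0, 1.565]
contact_force: [0.8, 1.0, 0.3]
gripper_width: 0.085
grasp_force: 0.0
now [0.3898 0.0743 0.2796] [ 3.141 -0.     1.565] rows: [-0.2635  0.1517 -0.0204] [ 0.0005 -0.0001 -0.0057] dist 0.305 ang 0.006
```

```bash
python3 -m inch '-.053 .03 -.004 0 0 0; -.105 .061 -.008 0 0 0; -.158 .091 -.012 0 0 0; -.211 .121 -.016 0 0 0; -.263 .152 -.02 0 0 0; -.263 .152 -.02 0 0 0'; python3 - <<'E'
from h import *
w=grab_frame('wrist'); save(w,'w1'); print(ray(w,[[320,200]]))
cv2.imwrite('pics/w1big.png',w['pixels'][:,:,::-1])
E
```

```text
time_s: 1.9
position: [0.5425, -0.1899, 0.2977]
tool_rot: [-3.14, -0.0, 1.568]
contact_force: [-0.7, -0.2, -1.1]
gripper_width: 0.0855
grasp_force: 0.0
(array([ 0.54325647, -0.11867918,  0.42622618]), array([[ 0.00327459, -0.2926571 , -0.95631512]]))
```

View pics/w1big.png

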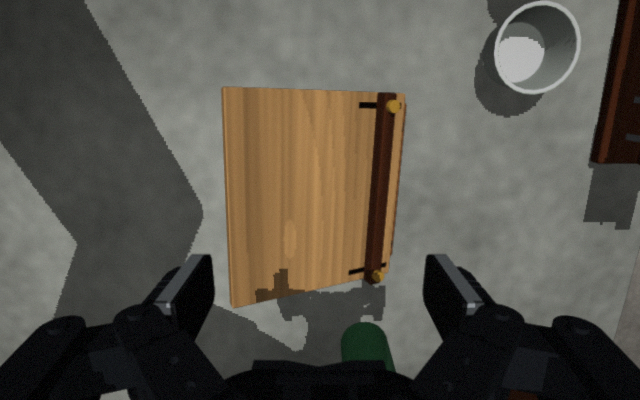

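The wrist view shows the panel clearly. Its upper edge runs (222,88) to (232,306), the lip's dark edge is around (375,95) to (366,283), and the lower edge is near (405,97) to (388,282). I'll fit the edges as lines and solve the pose from the known 210x190 face.

```bash
python3 - <<'E'
from h import *
w=load('w1'); s=load('scene0'); t=load('top0')
hsv=cv2.cvtColor(w['pixels'],cv2.COLOR_RGB2HSV); 
for r in (120,160,200,240):
    print(r,[tuple(int(v) for v in hsv[r,c]) for c in list(range(218,232,2))+list(range(362,410,3))])
for c in (250,300,350): print(c,[tuple(int(v) for v in hsv[r,c]) for r in range(82,96,2)],[tuple(int(v) for v in hsv[r,c]) for r in range(272,306,3)])
E
```

```text
120 [(34, 12, 149), (40, 10, 147), (17, 79, 122), (17, 137, 141), (16, 138, 148), (17, 134, 139), (16, 138, 139), (17, 136, 146), (17, 134, 145), (17, 137, 141), (16, 135, 142), (16, 135, 134), (7, 191, 40), (7, 170, 39), (9, 197, 57), (9, 188, 57), (8, 165, 48), (9, 193, 45), (15, 135, 145), (16, 137, 156), (16, 133, 149), (14, 140, 93), (43, 18, 127)]
160 [(36, 8, 150), (41, 14, 151), (45, 10, 153), (17, 108, 118), (16, 133, 159), (15, 130, 137), (16, 139, 134), (16, 135, 147), (16, 137, 149), (17, 141, 132), (15, 135, 132), (10, 190, 39), (9, 205, 36), (9, 192, 57), (9, 164, 59), (8, 177, 46), (11, 175, 48), (16, 131, 152), (17, 135, 160), (16, 139, 138), (18, 46, 100), (39, 14, 131), (43, 13, 133)]
200 [(43, 12, 149), (45, 14, 147), (41, 14, 149), (36, 17, 150), (17, 127, 114), (17, 134, 158), (16, 141, 130), (16, 133, 155), (16, 137, 132), (15, 136, 124), (11, 172, 43), (6, 152, 42), (10, 179, 57), (12, 163, 50), (8, 179, 47), (11, 165, 54), (17, 137, 155), (16, 137, 164), (15, 148, 122), (33, 19, 119), (30, 9, 115), (35, 13, 115), (39, 15, 120)]
240 [(39, 13, 138), (30, 15, 139
[... 508 characters left out ...]
, 125), (15, 142, 126), (16, 137, 130), (15, 138, 126), (16, 138, 124), (16, 135, 128), (16, 143, 123), (24, 19, 131)]
300 [(42, 19, 135), (30, 11, 137), (45, 11, 139), (33, 21, 136), (16, 129, 152), (17, 133, 161), (16, 134, 165)] [(17, 135, 157), (17, 133, 155), (16, 141, 156), (16, 133, 157), (17, 132, 155), (16, 133, 157), (15, 138, 85), (18, 49, 68), (50, 12, 64), (68, 15, 69), (50, 12, 65), (15, 8, 67)]
350 [(45, 16, 125), (43, 14, 125), (54, 10, 126), (38, 16, 128), (26, 14, 128), (15, 132, 143), (16, 135, 144)] [(50, 153, 5), (16, 136, 111), (16, 135, 136), (18, 66, 132), (34, 13, 136), (47, 13, 134), (23, 11, 93), (25, 24, 64), (23, 15, 67), (42, 20, 63), (18, 19, 68), (45, 15, 69)]
```

```bash
cat > st.py <<'E'
from h import *
w=load('w1'); s=load('scene0'); t=load('top0')
h=cv2.cvtColor(cv2.GaussianBlur(w['pixels'],(1,3),0),cv2.COLOR_RGB2HSV).astype(int)
S,V=h[...,1],h[...,2]
def line(p): return cv2.fitLine(np.array(p,np.float32),cv2.DIST_HUBER,0,.01,.01).ravel()
up0=[];up=[];lo=[];lipu=[];lipl=[]
for r in range(110,262):
    c=np.where(S[r,215:260]>70)[0][0]+215; up0.append((c-.5,r))
    c2=c+np.where(V[r,c:c+8]>126)[0]; 
    if len(c2): up.append((c2[0]-.5,r))
    d=np.where((V[r,350:400]<85)&(S[r,350:400]>120))[0]+350; lipu.append((d[0]-.5,r))
    e=d[0]+12+np.where((V[r,d[0]+12:410]>115)&(S[r,d[0]+12:410]>100))[0]; lipl.append((e[0]-.5,r)); lo.append((e[-1]+.5,r))
en1=[(c,np.where((S[70:120,c]>100))[0][0]+70-.5) for c in list(range(240,350))]
en2=[(c,np.where((S[240:320,c]>80)&(V[240:320,c]>75))[0][-1]+240+.5) for c in list(range(245,255))+list(range(290,345))]
L={k:line(v) for k,v in dict(up0=up0,up=up,lo=lo,lipu=lipu,lipl=lipl,en1=en1,en2=en2).items()}
def X(a,b):
    a,b=L[a],L[b]; k=np.linalg.solve(np.c_[a[:2],-b[:2]],b[2:]-a[2:])[0]; return a[2:]+k*a[:2]
C=np.array([X('up','en1'),X('up','en2'),X('lo','en1'),X('lo','en2')])
Lu=np.array([X('lipu','en1'),X('lipu','en2')])
print(C.round(1).tolist(),'up0',X('up0','en1').round(1),'lip',Lu.round(1).tolist())
# panel frame: origin panel_bottom, x up slope, y reader's left(=-y world), z out
O=np.array([[.19,-.105,0],[.19,.105,0],[0,-.105,0],[0,.105,0]])
ok,rv,tv=cv2.solvePnP(O,C,w['intrinsics'],w['distortion'])
Rw=cv2.Rodrigues(w['rvec'])[0]; Rc=cv2.Rodrigues(rv)[0]
R=Rw.T@Rc; p=Rw.T@(tv.ravel()-np.ravel(w['tvec']))
print('reproj',(cv2.projectPoints(O,rv,tv,w['intrinsics'],w['distortion'])[0][:,0]-C).round(1).tolist())
print('PB',p.round(4),'slope',np.arcsin(R[2,0]).round(4),'ytilt',R[2,1].round(4),'yaw x',np.arctan2(R[1,0],R[0,0]).round(4),'\n',R.round(3))
def pan(c,uv):
    o,d=ray(c,uv); z=R[:,2]; q=o+d*((z@(p-o))/(d@z))[:,None]; return (q-p)@R
if __name__=='__main__':
    print('lip in panel',pan(w,Lu).round(4).tolist())
    W=O@R.T+p
    print('scene proj',proj(s,W).round(1).tolist(),'top',proj(t,W).round(1).tolist())
E
python3 st.py
```

```text
[[222.10000610351562, 86.5999984741211], [231.39999389648438, 307.6000061035156], [405.5, 92.80000305175781], [387.79998779296875, 272.5]] up0 [220.4  86.6] lip [[377.29998779296875, 91.9000015258789], [363.0, 278.1000061035156]]
reproj [[0.0, -0.0], [-0.1, 0.1], [-0.0, 0.2], [0.2, -0.2]]
PB [ 0.6309 -0.2252  0.0369] slope 0.4487 ytilt -0.0031 yaw x 3.1068 
 [[-0.9   -0.036  0.433]
 [ 0.031 -0.999 -0.019]
 [ 0.434 -0.003  0.901]]
lip in panel [[0.0358, -0.105, -0.0], [0.0358, 0.1051, 0.0]]
scene proj [[269.9, 194.0], [189.7, 230.5], [310.7, 258.7], [230.5, 305.1]] top [[348.4, 211.7], [414.7, 214.9], [348.2, 163.5], [409.8, 166.5]]
```

The fit is consistent: slope 0.449, lip upper side at 35.8 mm (parallel), and the panel corners reproject within about 1.5 px in the scene view. Next, above the timer.

```bash
python3 - <<'E'
from h import *
go([.561,.177,.15],Rzy([0,0,-1],[.9965,-.084,0]))
E
```

```text
now [ 0.5417 -0.188   0.2982] [-3.140e+00 -1.000e-03  1.569e+00] rows: [0.365  0.0188 0.1484] [-0.0015 -0.0007  0.0821] dist 0.394 ang 0.082
```

```bash
python3 -m inch '.055 .003 .01 0 0 .01; .11 .006 .022 0 0 .02; .165 .009 .035 0 0 .03; .215 .011 .065 0 0 .04; .265 .013 .095 0 0 .06; .315 .016 .12 0 0 .08; .36 .018 .148 0 0 .082; .365 .019 .148 0 0 .082'; python3 - <<'E'
from h import *
w=grab_frame('wrist'); save(w,'w2')
hs=cv2.cvtColor(w['pixels'],cv2.COLOR_RGB2HSV)
for k,lo,hi in(('red',(0,130,60),(8,255,255)),('green',(50,120,40),(85,255,255)),('white',(0,0,150),(180,45,255)),('blue',(105,110,40),(128,255,255))):
    m=cv2.inRange(hs,lo,hi); n,l,st,c=cv2.connectedComponentsWithStats(m)
    for i in range(1,n):
        if st[i,4]>150: print(k,c[i].round(1),st[i].tolist(),onz(w,[c[i]],.031)[0].round(4))
m=cv2.inRange(hs,(105,110,40),(128,255,255)); m=cv2.morphologyEx(m,cv2.MORPH_CLOSE,np.ones((25,25)))
cn=max(cv2.findContours(m,0,2)[0],key=cv2.contourArea); P=onz(w,cv2.convexHull(cn)[:,0].astype(float),.022)[:,:2]
print(cv2.minAreaRect((P*1000).astype(np.float32)))
go([.561,.177,.15],Rzy([0,0,-1],[.9965,-.084,0]))
E
```

```text
time_s: 2.95
position: [0.5579, 0.1813, 0.1496]
tool_rot: [-3.138, 0.0, 1.493]
contact_force: [-0.7, -0.4, 1.1]
gripper_width: 0.0856
grasp_force: 0.0
red [575.3  37.6] [557, 21, 37, 36, 944] [0.7336 0.2744 0.031 ]
red [103.9  80.9] [88, 65, 32, 33, 817] [0.4208 0.2711 0.031 ]
red [340.6 253.8] [327, 240, 28, 28, 604] [0.5712 0.133  0.031 ]
green [344.4 133.2] [328, 117, 34, 34, 879] [0.5792 0.2232 0.031 ]
white [521.5  57.8] [493, 26, 58, 59, 608] [0.6985 0.2639 0.031 ]
white [36.  71.4] [21, 55, 31, 34, 794] [0.3753 0.2817 0.031 ]
white [ 76.1 119.1] [14, 100, 104, 39, 2105] [0.3951 0.248  0.031 ]
white [303.4 188.9] [289, 122, 29, 139, 3652] [0.5476 0.186  0.031 ]
white [342.7 197.4] [328, 183, 31, 30, 688] [0.5754 0.1774 0.031 ]
blue [526.7  48.8] [437, 0, 167, 113, 5394] [0.7016 0.2693 0.031 ]
blue [80.5 88.7] [0, 43, 157, 109, 5683] [0.4034 0.2677 0.031 ]
blue [328.2 179.8] [279, 94, 88, 187, 6913] [0.5658 0.1913 0.031 ]
((559.8872680664062, 178.642822265625), (143.72767639160156, 61.283103942871094), 85.02006530761719)
now [0.5588 0.1805 0.1509] [-3.14   0.     1.492] rows: [-0.0033  0.0025  0.0009] [-0.0015  0.0002  0.0053] dist 0.004 ang 0.006
```

View pics/w2.png

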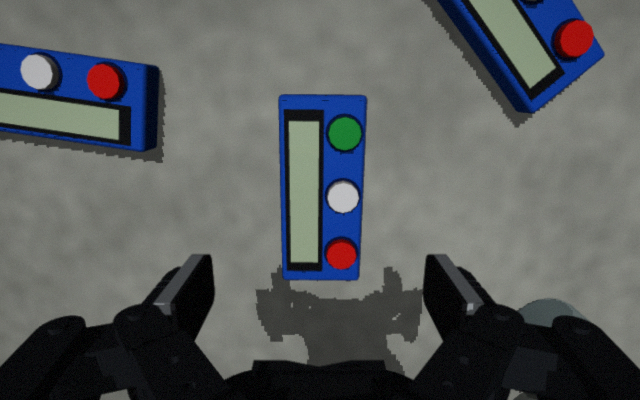

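The wrist view confirms the timer: white key at (343,197), red at (341,254), green at (344,133). Centre is (0.560, 0.178) at about 5°. Descending.

```bash
python3 -m inch '-.002 .002 .04 0 0 .008; -.002 .002 .08 0 0 .008; -.002 .002 .11 0 0 .008; -.002 .002 .12 0 0 .008; -.002 .002 .12 0 0 .008'; python3 - <<'E'
from h import *
go([.560,.178,.018],Rzy([0,0,-1],[.996,-.0875,0]))
E
```

```text
time_s: 3.62
position: [0.5623, 0.1758, 0.0321]
tool_rot: [3.141, -0.0, 1.48]
contact_force: [-0.4, 0.0, -0.2]
gripper_width: 0.0854
grasp_force: 0.0
now [0.5623 0.1758 0.0321] [ 3.141 -0.     1.48 ] rows: [ 0.0019 -0.0025  0.0141] [ 0.0005 -0.0001 -0.0028] dist 0.014 ang 0.003
```

```bash
python3 -m inch '.001 -.001 .007 0 0 0; .001 -.001 .014 0 0 0; .001 -.001 .014 0 0 0' && python3 -m inch '0 0 0 0 0 0; 0 0 0 0 0 0; 0 0 0 0 0 0; 0 0 0 0 0 0' 0.05 30; python3 - <<'E'
from h import *
go([.560,.178,.018],Rzy([0,0,-1],[.996,-.0875,0]))
E
```

```text
time_s: 4.0
position: [0.561, 0.1773, 0.017]
tool_rot: [-3.141, 0.0, 1.481]
contact_force: [-0.1, 0.1, -0.6]
gripper_width: 0.0856
grasp_force: 0.0
time_s: 4.5
position: [0.5613, 0.1773, 0.0176]
tool_rot: [3.141, -0.0, 1.481]
contact_force: [-1.5, -0.3, 6.0]
gripper_width: 0.0611
grasp_force: 33.6
now [0.5613 0.1773 0.0176] [ 3.141 -0.     1.481] rows: [ 0.0005 -0.0014 -0.0004] [ 0.0003 -0.0002 -0.0023] dist 0.002 ang 0.002
```

```bash
python3 -m inch '0 0 -.03 0 0 0; 0 0 -.08 0 0 0; 0 0 -.14 0 0 0; 0 0 -.17 0 0 0; 0 0 -.17 0 0 0' ; python3 - <<'E'
from st import *
for x,z in((.098,.0776),(.098,.03)):
    P=p+R@[x,0,z]; print(P.round(4)); go(P,Rzy(-R[:,2],-R[:,0]))
o=get_obs(); print(o['contact_force'],o['gripper_width'],o['grasp_force'])
E
```

```text
time_s: 5.12
position: [0.5622, 0.1774, 0.1891]
tool_rot: [3.138, -0.001, 1.481]
contact_force: [0.0, 0.4, -3.7]
gripper_width: 0.0611
grasp_force: 35.2
[[222.10000610351562, 86.5999984741211], [231.39999389648438, 307.6000061035156], [405.5, 92.80000305175781], [387.79998779296875, 272.5]] up0 [220.4  86.6] lip [[377.29998779296875, 91.9000015258789], [363.0, 278.1000061035156]]
reproj [[0.0, -0.0], [-0.1, 0.1], [-0.0, 0.2], [0.2, -0.2]]
PB [ 0.6309 -0.2252  0.0369] slope 0.4487 ytilt -0.0031 yaw x 3.1068 
 [[-0.9   -0.036  0.433]
 [ 0.031 -0.999 -0.019]
 [ 0.434 -0.003  0.901]]
[ 0.5763 -0.2236  0.1494]
now [0.5622 0.1774 0.1891] [ 3.138e+00 -1.000e-03  1.481e+00] rows: [-0.3982  0.0499  0.0396] [ 0.4523 -0.0097 -0.0533] dist 0.403 ang 0.455
[ 0.5557 -0.2227  0.1065]
now [0.5622 0.1774 0.1891] [ 3.138e+00 -1.000e-03  1.481e+00] rows: [-0.3992  0.0291  0.0824] [ 0.4523 -0.0097 -0.0533] dist 0.409 ang 0.455
[ 0.0437786   0.35289089 -3.74955573] 0.0611246710062135 35.18715798854828
```

```bash
python3 -m inch '-.05 .006 0 .057 -.001 -.007; -.1 .012 0 .113 -.002 -.013; -.15 .019 0 .17 -.004 -.02; -.2 .025 0 .226 -.005 -.027; -.25 .031 .01 .283 -.006 -.033; -.3 .037 .02 .339 -.007 -.04; -.35 .044 .03 .396 -.008 -.047; -.398 .05 .04 .452 -.01 -.053' && python3 -m inch '0 0 0 0 0 0; 0 0 0 0 0 0'; python3 - <<'E'
from st import *
for x,z in((.098,.0776),(.098,.03),(.098,.0176)):
    go(p+R@[x,0,z],Rzy(-R[:,2],-R[:,0]))
f=grab_frame('scene'); save(f,'s1')
cv2.imwrite('pics/s1c.png',cv2.resize(f['pixels'][130:330,160:360],None,fx=3,fy=3)[:,:,::-1])
E
```

```text
time_s: 6.12
position: [0.5748, -0.2252, 0.1451]
tool_rot: [-2.686, -0.003, 1.534]
contact_force: [0.7, -0.1, -2.2]
gripper_width: 0.0616
grasp_force: 35.1
time_s: 6.38
position: [0.575, -0.2233, 0.1459]
tool_rot: [-2.688, -0.003, 1.534]
contact_force: [-0.0, 1.6, -2.4]
gripper_width: 0.061
grasp_force: 35.1
[[222.10000610351562, 86.5999984741211], [231.39999389648438, 307.6000061035156], [405.5, 92.80000305175781], [387.79998779296875, 272.5]] up0 [220.4  86.6] lip [[377.29998779296875, 91.9000015258789], [363.0, 278.1000061035156]]
reproj [[0.0, -0.0], [-0.1, 0.1], [-0.0, 0.2], [0.2, -0.2]]
PB [ 0.6309 -0.2252  0.0369] slope 0.4487 ytilt -0.0031 yaw x 3.1068 
 [[-0.9   -0.036  0.433]
 [ 0.031 -0.999 -0.019]
 [ 0.434 -0.003  0.901]]
now [ 0.575  -0.2233  0.1459] [-2.688 -0.003  1.534] rows: [-0.0003 -0.0004 -0.0037] [-0.0048 -0.0002 -0.0006] dist 0.004 ang 0.005
now [ 0.575  -0.2233  0.1459] [-2.688 -0.003  1.534] rows: [-0.0003 -0.0002  0.0439] [-0.0048 -0.0002 -0.0006] dist 0.044 ang 0.005
now [ 0.575  -0.2233  0.1459] [-2.688 -0.003  1.534] rows: [-0.0003 -0.0001  0.0563] [-0.0048 -0.0002 -0.0006] dist 0.056 ang 0.005
```

View pics/s1c.png

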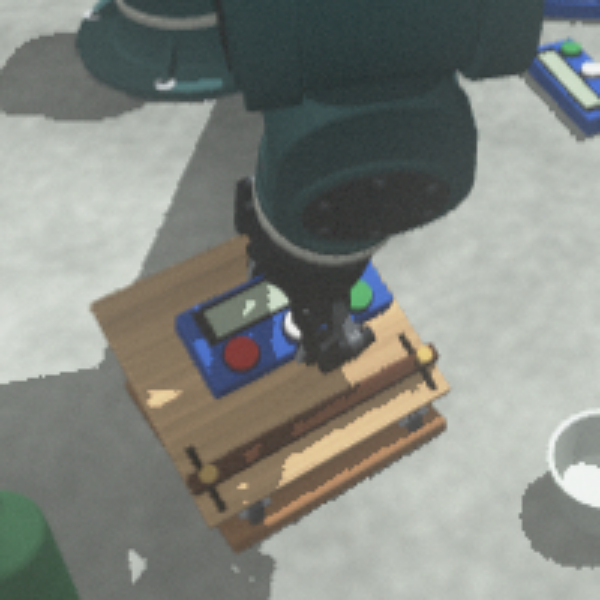

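The crop shows the timer held level with the panel, display up, keys toward the lip, and well above it. Lowering, then feeling for contact.

```bash
python3 -m inch '0 0 .02 -.005 0 0; 0 0 .04 -.005 0 0; 0 0 .049 -.005 0 0; 0 0 .052 -.005 0 0; 0 0 .052 -.005 0 0' && python3 -m inch '0 0 .002 0 0 0; 0 0 .002 0 0 0' && python3 -m inch '0 0 .002 0 0 0; 0 0 .002 0 0 0'
```

```text
time_s: 7.05
position: [0.5529, -0.2225, 0.101]
tool_rot: [-2.695, -0.002, 1.535]
contact_force: [0.7, 0.4, -2.0]
gripper_width: 0.0614
grasp_force: 35.1
time_s: 7.3
position: [0.5518, -0.2227, 0.0988]
tool_rot: [-2.695, -0.002, 1.534]
contact_force: [-0.2, 0.6, -2.7]
gripper_width: 0.0615
grasp_force: 35.2
time_s: 7.55
position: [0.5512, -0.2227, 0.0974]
tool_rot: [-2.696, -0.002, 1.534]
contact_force: [3.4, 1.2, 5.1]
gripper_width: 0.0613
grasp_force: 36.2
```

Contact felt at about 8 N. Releasing with a small opening and retreating.

```bash
python3 -m inch '0 0 -.0005 0 0 0; 0 0 -.0005 0 0 0; 0 0 -.0005 0 0 0' .072 && python3 -m inch '0 0 -.02 0 0 0; 0 0 -.06 0 0 0; 0 0 -.08 0 0 0; 0 0 -.08 0 0 0' ; python3 - <<'E'
from h import *
f=grab_frame('wrist'); save(f,'w3'); o=get_obs(); print(o['contact_force'],o['position'])
E
```

```text
time_s: 7.92
position: [0.551, -0.2226, 0.0972]
tool_rot: [-2.694, -0.002, 1.534]
contact_force: [-0.4, -0.2, -0.1]
gripper_width: 0.0721
grasp_force: 0.0
time_s: 8.43
position: [0.5863, -0.2242, 0.1699]
tool_rot: [-2.696, -0.001, 1.534]
contact_force: [-0.2, 0.6, -0.1]
gripper_width: 0.0716
grasp_force: 0.0
[ 0.15243796  0.44636717 -0.61258945] [ 0.58574696 -0.22410392  0.16895086]
```

View pics/w3.png

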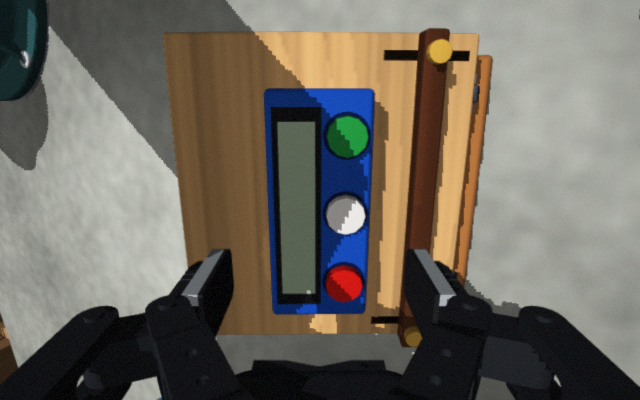

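The timer lies where I put it, clear of the lip. Measuring the gap and the approach for the push.

```bash
sed -i '/^print/s/^/#/' st.py; cat > tm.py <<'E'
from st import *
def onp(c,uv,z):
    o,d=ray(c,uv); n=R[:,2]; q=o+d*((n@(p-o)+z)/(d@n))[:,None]; return (q-p)@R
def meas(w):
    hs=cv2.cvtColor(w['pixels'],cv2.COLOR_RGB2HSV); out={}
    for k,lo,hi in(('red',(0,130,60),(8,255,255)),('green',(50,120,25),(85,255,255)),('blue',(105,110,25),(128,255,255))):
        m=cv2.morphologyEx(cv2.inRange(hs,lo,hi),cv2.MORPH_CLOSE,np.ones((25,25)) if k=='blue' else np.ones((5,5)))
        cn=max(cv2.findContours(m,0,2)[0],key=cv2.contourArea)
        H=cv2.convexHull(cn)[:,0].astype(float)
        P=onp(w,H,.021 if k=='blue' else .031)
        r=cv2.minAreaRect((P[:,:2]*1000).astype(np.float32)); print(k,np.round(r[0],1),np.round(r[1],1),round(r[2],2),'lowest x',(P[:,0].min()*1000).round(1))
E
python3 - <<'E'
from tm import *
w=load('w3'); meas(w)
h3=cv2.cvtColor(w['pixels'],cv2.COLOR_RGB2HSV).astype(int)
pts=[]
for r in range(100,235,5):
    d=np.where((h3[r,395:450,2]<95)&(h3[r,395:450,1]>140))[0]
    if len(d): pts.append((d[0]+394.5,r))
print('lip',(onp(w,pts,0)[:,0]*1000).round(1))
print('contact tcp panel',((np.array([.5512,-.2227,.0974])-p)@R).round(4))
for x,z in((.170,.06),(.170,.022)): go(p+R@[x,0,z],Rzy(-R[:,2],-R[:,0]))
E
```

```text
red [ 36.4 -33.7] [109.4  12.7] 89.96 lowest x 30.1
green [ 81.  -46.8] [22.7 22.5] 0.0 lowest x 69.6
blue [96.9  0.2] [144.9  62.2] 89.87 lowest x 65.8
lip [37.  36.8 36.6 37.  36.8 36.6 37.  36.8 37.2 37.  36.7 37.2 36.9 36.7
 37.1 36.9 36.6 37.1 36.8 37.3 37.  36.8 37.2 37.  36.7 37.1 36.9]
contact tcp panel [0.0981 0.0002 0.0199]
now [ 0.5857 -0.2241  0.169 ] [-2.695e+00 -2.000e-03  1.534e+00] rows: [ 0.0001 -0.0721  0.0392] [ 0.0019  0.001  -0.0006] dist 0.082 ang 0.002
now [ 0.5857 -0.2241  0.169 ] [-2.695e+00 -2.000e-03  1.534e+00] rows: [ 0.0001 -0.0722  0.0772] [ 0.0019  0.001  -0.0006] dist 0.106 ang 0.002
```

```bash
python3 -m inch '0 -.04 0 0 0 0; 0 -.072 .02 0 0 0; 0 -.072 .04 0 0 0; 0 -.072 .06 0 0 0; 0 -.072 .072 0 0 0; 0 -.072 .072 0 0 0' 0 20; python3 - <<'E'
from tm import *
o=get_obs(); print(((o['position']-p)@R).round(4),o['contact_force'],o['gripper_width']); go(p+R@[.150,0,.024],Rzy(-R[:,2],-R[:,0]))
E
```

```text
time_s: 9.22
position: [0.4888, -0.2202, 0.135]
tool_rot: [-2.693, -0.003, 1.534]
contact_force: [0.2, -0.8, 0.4]
gripper_width: 0.0002
grasp_force: 0.0
[ 0.1706 -0.0002  0.0267] [ 0.22246838 -0.77109693  0.43446909] 0.00016368389278104847
now [ 0.4888 -0.2202  0.135 ] [-2.693 -0.003  1.534] rows: [-0.0002  0.0206  0.0027] [-0.     -0.     -0.0005] dist 0.021 ang 0.001
```

```bash
python3 -m inch '0 .01 .003 0 0 0; 0 .02 .003 0 0 0; 0 .026 .003 0 0 0; 0 .03 .003 0 0 0; 0 .034 .003 0 0 0; 0 .038 .003 0 0 0; 0 .042 .003 0 0 0; 0 .044 .003 0 0 0' ; python3 - <<'E'
from tm import *
o=get_obs(); print(((o['position']-p)@R).round(4),(o['contact_force']@R).round(2))
w=grab_frame('wrist');save(w,'w4');meas(w)
E
```

```text
time_s: 10.22
position: [0.5282, -0.2218, 0.1138]
tool_rot: [-2.694, -0.002, 1.534]
contact_force: [-0.6, -0.4, -0.6]
gripper_width: 0.0001
grasp_force: 0.1
[1.26e-01 1.00e-04 2.47e-02] [ 0.26  0.38 -0.82]
red [ 42.5 -32.9] [ 13.2 113.3] 0.06 lowest x 35.9
green [ 66.1 -47. ] [22.5 24.9] 75.93 lowest x 53.6
blue [ 81.1 -21.5] [ 64.9 102.2] 0.17 lowest x 48.5
```

```bash
python3 -m inch '0 .003 0 0 0 0; 0 .006 0 0 0 0; 0 .009 0 0 0 0; 0 .009 0 0 0 0'; for i in 1; do :; done; python3 -m inch '0 .001 0 0 0 0; 0 .001 0 0 0 0'; python3 -m inch '0 .001 0 0 0 0; 0 .001 0 0 0 0'
```

```text
time_s: 10.78
position: [0.5362, -0.2221, 0.1099]
tool_rot: [-2.694, -0.002, 1.534]
contact_force: [0.5, 0.5, 0.1]
gripper_width: -0.0
grasp_force: 0.0
time_s: 11.02
position: [0.537, -0.2221, 0.1097]
tool_rot: [-2.695, -0.002, 1.534]
contact_force: [-0.5, 0.1, -0.6]
gripper_width: 0.0001
grasp_force: 0.0
time_s: 11.28
position: [0.5379, -0.2222, 0.1092]
tool_rot: [-2.695, -0.002, 1.534]
contact_force: [0.9, 0.5, 0.0]
gripper_width: -0.0002
grasp_force: 0.0
```

```bash
python3 - <<'E'
from tm import *
o=get_obs(); print(((o['position']-p)@R).round(4),(o['contact_force']@R).round(2))
w=grab_frame('wrist');save(w,'w5');meas(w)
E
```

```text
[1.152e-01 1.000e-04 2.470e-02] [-0.81 -0.54  0.41]
red [ 40.6 -40. ] [ 12.6 119.4] 0.77 lowest x 34.7
green [ 55.3 -47. ] [22.5 24.8] 77.05 lowest x 42.8
blue [ 70.3 -21.5] [ 64.8 102.3] 0.08 lowest x 37.9
```

Almost there, about 1.5 mm left. Continuing in small steps until I feel it seat.

```bash
python3 -m inch '0 .001 0 0 0 0; 0 .001 0 0 0 0'; python3 -m inch '0 .001 0 0 0 0; 0 .001 0 0 0 0'|grep contact;
```

```text
time_s: 11.58
position: [0.5389, -0.2222, 0.1087]
tool_rot: [-2.695, -0.002, 1.534]
contact_force: [-0.2, -0.9, -0.3]
gripper_width: -0.0001
grasp_force: 0.0
contact_force: [-4.7, 0.4, 4.2]
```

Seated: about 6 N up the slope. Backing off and verifying.

```bash
python3 -m inch '0 -.005 0 0 0 0; 0 -.01 -.02 0 0 0; 0 -.01 -.06 0 0 0; 0 .01 -.08 0 0 0; 0 .03 -.085 0 0 0; 0 .03 -.085 0 0 0' ; python3 - <<'E'
from tm import *
o=get_obs(); print(((o['position']-p)@R).round(4),(o['contact_force']@R).round(2))
w=grab_frame('wrist');save(w,'w6');meas(w)
h3=cv2.cvtColor(w['pixels'],cv2.COLOR_RGB2HSV).astype(int)
pts=[]
E
```

```text
time_s: 12.58
position: [0.6042, -0.2246, 0.171]
tool_rot: [-2.694, -0.002, 1.535]
contact_force: [0.1, 0.9, -0.3]
gripper_width: 0.0
grasp_force: 0.0
[ 8.220e-02 -1.000e-04  1.092e-01] [-0.2  -0.87 -0.26]
red [ 33.6 -26.5] [ 11.8 120. ] 1.6 lowest x 28.8
green [ 53.4 -47. ] [22.  23.2] 45.65 lowest x 42.0
blue [68.7 -2.4] [140.6  62.2] 89.94 lowest x 37.6
```

View pics/w6.png

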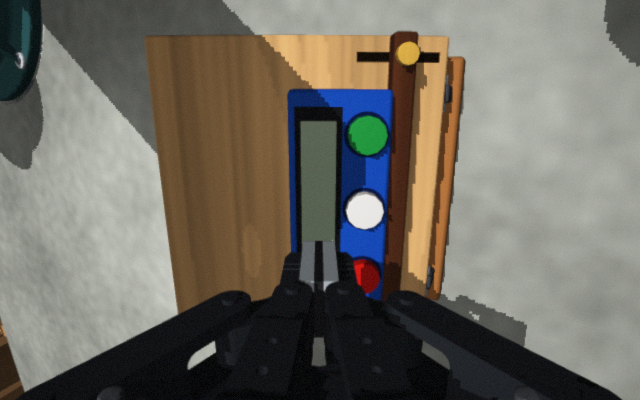

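Seated flush and parallel, with the timer centred at panel (68, about 0) mm. Moving over the red key.

```bash
python3 -m inch '-.046 .03 .01 0 0 0; -.046 .03 .035 0 0 0; -.046 .03 .052 0 0 0; -.046 .03 .054 0 0 0; -.046 .03 .054 0 0 0' ; python3 - <<'E'
from tm import *
o=get_obs(); print(((o['position']-p)@R).round(4),(o['contact_force']@R).round(2))
go(p+R@[.0525,.046,.049],Rzy(-R[:,2],-R[:,0]))
E
```

```text
time_s: 13.25
position: [0.6054, -0.2707, 0.1113]
tool_rot: [-2.695, -0.002, 1.534]
contact_force: [-0.0, 0.7, 0.0]
gripper_width: 0.0
grasp_force: 0.0
[0.0539 0.0461 0.0568] [ 0.08 -0.71  0.01]
now [ 0.6054 -0.2707  0.1113] [-2.695e+00 -2.000e-03  1.534e+00] rows: [0.0001 0.0013 0.0078] [ 0.0023  0.0011 -0.0009] dist 0.008 ang 0.003
```

```bash
python3 -m inch '0 .001 .003 0 0 0; 0 .001 .006 0 0 0; 0 .001 .007 0 0 0; 0 .001 .007 0 0 0'|grep -E 'pos|cont'; python3 -m inch '0 0 .001 0 0 0; 0 0 .002 0 0 0; 0 0 .002 0 0 0'|grep -E 'pos|cont'; python3 -m inch '0 0 .001 0 0 0; 0 0 .001 0 0 0'|grep -E 'pos|cont'
```

```text
position: [0.6033, -0.2706, 0.1035]
contact_force: [-0.9, 0.0, 0.2]
position: [0.6024, -0.2705, 0.1016]
contact_force: [0.3, 0.4, -0.1]
position: [0.6021, -0.2706, 0.1009]
contact_force: [-0.0, 0.0, 1.7]
```

```bash
python3 -m inch '0 0 .001 0 0 0; 0 0 .002 0 0 0; 0 0 .003 0 0 0; 0 0 .003 0 0 0'|grep -E 'pos|cont'; python3 -m inch '0 0 .001 0 0 0; 0 0 .001 0 0 0'|grep -E 'pos|cont'
```

```text
position: [0.6008, -0.2705, 0.0982]
contact_force: [0.9, -0.6, 4.6]
position: [0.6003, -0.2705, 0.0973]
contact_force: [0.9, -0.8, 5.8]
```

```bash
python3 -m inch '0 0 .0007 0 0 0; 0 0 .0007 0 0 0'|grep -E 'pos|cont'; python3 - <<'E'
from tm import *
o=get_obs(); print(((o['position']-p)@R).round(4),(o['contact_force']@R).round(2))
E
```

```text
position: [0.6001, -0.2705, 0.0969]
contact_force: [1.0, -0.1, 7.0]
[0.0523 0.0461 0.0415] [ 2.16 -0.    6.78]
```

Red is fully down (7 N, 5 mm travel). On to white.

```bash
python3 -m inch '0 0 -.006 0 0 0; 0 0 -.014 0 0 0; .023 0 -.014 0 0 0; .046 0 -.014 0 0 0; .046 0 -.009 0 0 0; .046 0 -.006 0 0 0; .046 0 -.0055 0 0 0'|grep -E 'pos|cont'; python3 -m inch '0 0 .0015 0 0 0; 0 0 .003 0 0 0; 0 0 .003 0 0 0'|grep -E 'pos|cont'; python3 -m inch '0 0 .001 0 0 0; 0 0 .001 0 0 0' |grep -E 'pos|cont'
```

```text
position: [0.6038, -0.2247, 0.1014]
contact_force: [0.4, 0.7, 0.8]
position: [0.6027, -0.2248, 0.099]
contact_force: [0.6, -0.1, 3.5]
position: [0.6023, -0.2247, 0.0982]
contact_force: [0.4, -1.8, 5.6]
```

```bash
python3 -m inch '0 0 .001 0 0 0; 0 0 .001 0 0 0' |grep -E 'pos|cont'; python3 -m inch '0 0 .0006 0 0 0; 0 0 .0006 0 0 0' |grep -E 'pos|cont';python3 - <<'E'
from tm import *
o=get_obs(); print(((o['position']-p)@R).round(4),(o['contact_force']@R).round(2))
E
```

```text
position: [0.6019, -0.2247, 0.0973]
contact_force: [0.0, -1.7, 6.0]
position: [0.6017, -0.2247, 0.0969]
contact_force: [0.7, -2.1, 6.1]
[0.0523 0.0003 0.0414] [1.98 2.02 5.84]
```

```bash
python3 -m inch '0 0 .0006 0 0 0; 0 0 .0006 0 0 0' |grep -E 'pos|cont'; python3 -m inch '0 0 -.006 0 0 0; 0 0 -.014 0 0 0; .023 0 -.014 0 0 0; .046 0 -.014 0 0 0; .046 0 -.009 0 0 0; .046 0 -.006 0 0 0; .046 0 -.0055 0 0 0'|grep -E 'pos|cont'; python3 -m inch '0 0 .0015 0 0 0; 0 0 .003 0 0 0; 0 0 .003 0 0 0'|grep -E 'pos|cont'; python3 -m inch '0 0 .001 0 0 0; 0 0 .001 0 0 0' |grep -E 'pos|cont'
```

```text
position: [0.6017, -0.2247, 0.0968]
contact_force: [1.8, -0.5, 11.8]
position: [0.6053, -0.1787, 0.1009]
contact_force: [0.0, 2.3, 1.8]
position: [0.6042, -0.1788, 0.0985]
contact_force: [0.2, -0.4, 4.9]
position: [0.6037, -0.1787, 0.0976]
contact_force: [0.5, 0.1, 4.9]
```

White bottomed out at about 12 N. Green is nearly down.

```bash
python3 -m inch '0 0 .0008 0 0 0; 0 0 .0008 0 0 0' |grep -E 'pos|cont'; python3 -m inch '0 0 .0005 0 0 0; 0 0 .0005 0 0 0' |grep -E 'pos|cont'
```

```text
position: [0.6034, -0.1787, 0.097]
contact_force: [1.5, 0.2, 5.8]
position: [0.6033, -0.1787, 0.0969]
contact_force: [1.3, 0.0, 8.5]
```

Green is fully down. Retreating and checking.

```bash
python3 -m inch '0 0 -.006 0 0 0; 0 0 -.03 0 0 0; 0 0 -.08 0 0 0; 0 0 -.12 0 0 0; -.04 0 -.15 0 0 0; -.04 0 -.15 0 0 0; -.04 0 -.15 0 0 0'|grep -E 'time|pos|cont'; python3 - <<'E'
from tm import *
w=grab_frame('wrist');save(w,'w7');meas(w)
E
```

```text
time_s: 20.5
position: [0.7108, -0.2488, 0.1545]
contact_force: [-0.9, 1.5, 0.5]
red [53.2 44.7] [21.3 22. ] 37.78 lowest x 42.6
green [ 52.8 -46.9] [23.3 22.4] 15.16 lowest x 41.1
blue [68.8 -0.2] [144.5  63.5] 89.85 lowest x 36.9
```

View pics/w7.png

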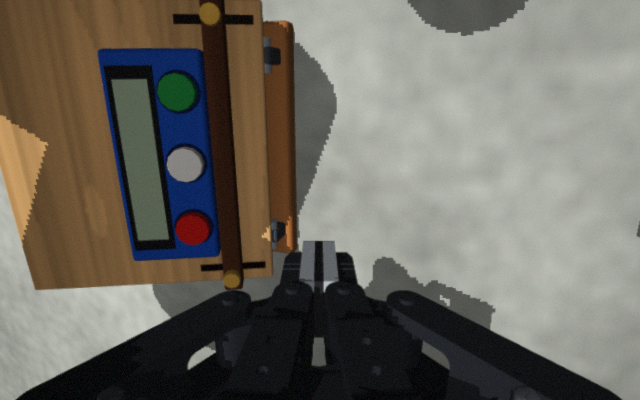

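Timer is still seated: flush with the lip, parallel, keys up, tool clear of everything. Handing in.

```bash
python3 -c "
from bench import *
print(close_job())"
```

```text
the job is handed in; nothing more can be done
None
```

I laid the blue timer on the panel with its lower edge seated against the lip, pressed red, white and green fully in that order (wrist force peaked at about 12 N), and handed the job in at about 20.5 s; no verdict was returned.

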